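# Find the deep hole of a blind spacer on a gauge pin and present it hole-up

## Robot

A 6-joint arm with a two-finger parallel gripper is mounted at the origin on a cart in front of the work surface, level with it; the furniture and walls round the work are solid. World frame = base frame: x ahead of the robot, y to its left, z up, the work surface at z = 0. Lengths are in mm, angles in rad, forces in N, time in s.
With the tool pointing down it reaches from about 350 to 975 mm from the base axis. Payload 7.1 kg.
Tool frame: the origin (TCP) lies at the very end of the fingers, on their centre line; the grasp point (between the pads) lies 19 mm behind it (ctrl.pinch_z is the z of the grasp point in the tool frame, in mm); z points along the fingers, y is the direction in which the jaws open and shut (so a half turn about z gives the same grasp; the last joint's range is limited). The gripper opens to 88 mm and grips with 3 to 60 N. Pads are 20 mm wide; open, the fingers measure 115 mm over their backs; the gripper's body (75 mm by 178 mm) begins 61 mm behind the grasp point.
Start: joints at [1.189, 0.423, 1.63, -0, 1.089, -0.019], TCP at [221.776, 584.312, 222.675] pointing down, gripper open.
Joint ranges: [-3, 3], [-0.9, 2.11], [0.09, 2.58], [-1.31, 4.45], [0.11, 2.69], [-2.54, 2.54]. Speed limits (rad/s): [2.39, 2.39, 3.01, 3.14, 3.14, 3.14].

## Interface

Orientations are given as a rotation vector (axis times angle).
In Python, from workcell import get_obs, optics, ctrl gives the robot as it stands.
- The arm moves only by the shell command python3 -m jog 'ROWS'. ROWS is a JSON object of lists of equal length, an entry for each row: "delta_rot": the turn, a rotation vector about the tool's x, y, z in rad, a list of three; "translation": the shift along the tool's x, y, z in mm, a list of three; "hand": the opening, from -1 (shut) to 1 (fully open). In form: {"delta_rot": [[rx, ry, rz], ...], "translation": [[x, y, z], ...], "hand": [hand, ...]}. A call has 1 to 5 rows; each row is the pose to reach, as a shift and turn from the pose commanded when the call began, along the tool's axes at that moment; what a row does not reach only later rows make up. A row lasts 1/10 s, in which the tool goes at most 50 mm and 8.59 degrees, less where a joint would pass 70% of its speed; a pose out of reach is approached as far as the arm can. A call with a gripper value outside its range is refused whole. The fingers move at their own pace and stop on an object; the grip force is fixed at half the most. Time passes only in rows, so rows that repeat a pose let the fingers close. It gives the time, the measured TCP pose, the force and the opening at its end, in the units of the state.
- get_obs(): the state, without advancing time (a new reading comes with each control period).
- optics.get_image(name): name is "scene" or "top"; returns the picture (420x560x3 uint8, red, green, blue); there is no depth.
- optics.calibration(name): a dict with "intrinsics" (3x3 intrinsics, pixels), "k1" (the pictures are not rectified: a ray, as slopes to the right and down, at radius r is drawn at 1 + k1 r^2 times it, then the intrinsics apply), "cam_to_world" (4x4, takes a point from camera to world coordinates). Camera axes: x right, y up, looking along -z (the intrinsics and any distortion apply to the point x, -y, -z); pixel columns grow to the right and rows downward; lengths in mm; the calibration is good to about 2 mm. A picture is of the moment at which its call begins. calibration takes no time and is no camera call.
- ctrl.close_job(): hands the job in, once; it reports no verdict.
The state is a dict: "t": time; "qpos": joint angles; "qvel": joint speeds; "joint_torque": joint torques, N m; "ee_pos": TCP position; "orientation": TCP orientation; "ft_force": force on the tool from outside, world axes, zero at the start; "moment": the same for the moment, N m; "width": finger opening in mm.
Only numpy, scipy, OpenCV 4.12 (cv2) and the standard library are available. Lean on these libraries where they do the work, as an engineer would, in place of code of your own. Each camera call takes 0.05 s, during which the arm holds its last target. There are 200 camera calls.

## Task

Both ends of the eight-sided aluminium spacer have the same brass-rimmed mouth, but only one is the real blind hole; the other is a shallow dimple. Take the spacer in the gripper and feel on the level pin of the gauge stand for the end that slides well on (push that hole onto the pin down to its bottom, or nearly), then draw it off, turn the spacer so that this hole faces straight up, and finish while still holding it like that, still, in the air well above the gauge stand's height. Leave the other things on the tables where they are.

Things in the scene. Friction and masses are not known exactly. Their poses are not given: they have to be found in the camera images.
- spacer: loose eight-sided aluminium bar, 34 mm across flats (flats 14 mm wide), 64 mm long, 0.1 to 0.19 kg, lying on a flat on the left bench in any direction. Origin at its middle; x runs along the bar to the end with the deep hole. Both ends have a round brass-rimmed mouth 16 mm across, alike in pictures: at +x 22 mm deep, at -x 4 mm
- deep_mouth (a point): centre of the deep hole's mouth, at x = +32 mm of the spacer, with the spacer's axes (x points out of the hole); the hole's flat bottom is 22 mm behind it
- gauge: fixed grey gauge stand on the right table: base 60 x 56 x 12 mm; post 20 x 26 mm at x = +8 to +28 mm, top at 115 mm. Origin under the base at table height, z up. A level steel pin, 8 mm thick with a round tip, sticks out of the post along the stand's -x, 105 mm above the table, at y = 0; collar 16 mm across round its last 5 mm
- pin_tip (a point): tip of the gauge pin, 60 mm in front of the post (at x = -52, y = 0, z = 105 mm of the stand); same axes as the stand, so a part is pushed onto the pin along +x of this frame; a pale green crate, 85 mm high, runs alongside on the far side
- spool: bystander: black spool of copper wire, 71 mm across, 36 mm high, on the left bench; leave alone
- flux_can: bystander: round red-lidded tin, 59 mm across, 23 mm high, on the left bench; leave alone
- eraser: bystander: red-sleeved eraser, 16 x 36 x 11 mm, on the right table; leave alone
- core: bystander: upright tan wound core with a copper tail, 32 mm thick, 81 mm high, on the right table; leave alone
- drawer_unit: fixed blue cabinet with grey drawers between the spacer and the robot, an obstacle: 140 mm (its x) by 225 mm (its y), 165 mm high; origin at the centre of its underside
Mind the look-alikes: they are no part of the job. Several things have the shape of the spacer; the one meant has the colours described above.

How it is judged (in metres and radians):
On the way:
1. the held spacer's deep hole is on the gauge pin, at least 15 mm deep (x of pin_tip in the frame of spacer between 0.005 and 0.017 m and y of pin_tip in the frame of spacer between -0.007 and 0.007 m and z of pin_tip in the frame of spacer between -0.007 and 0.007 m and contact force between spacer and the fingers above 1 N), for 0.1 s.
At the end, for the whole second after the job is handed in: the spacer is gripped by the fingers, its middle more than 160 mm above the table, its deep hole facing up within 20 degrees, at rest (under 30 mm/s), not touching the gauge stand (angle between spacer's own x axis and vertical below 0.35 rad and height (world z) of spacer above 0.16 m and contact force between spacer and the fingers above 1 N and contact force between spacer and gauge below 0.1 N and linear speed of spacer below 0.03 m/s); the arm keeps its last pose, push and grip.
It fails at once if a bystander (spool, tin, eraser, core) is pushed more than 25 mm from its place, or the core is tipped over (distance of any of spool, flux_can, eraser, core from where it was at the start of the episode above 0.025 m or angle between core's own z axis and vertical above 0.6 rad).
It also fails if it takes over 51 s, if anything falls off the work surface, if the arm or the gripper's body presses on something with over 40 N, if the wrist force passes 120 N, or if a joint passes its speed limit or range.

## Working session

There is one attempt and no reset: what is moved stays moved. The work goes in short steps, Python scripts to look and compute and a shell command to move; the robot and the scene stay as the last step left them, time stands still between calls to the robot, and variables do not carry over. Pictures are saved under pics/ and viewed, about 8 in all and at most 12, crops included, and the job is handed in when it is done.

```bash
ls; mkdir -p pics
python3 - <<'E'
from workcell import get_obs, optics, ctrl
import cv2
print(get_obs(), ctrl.pinch_z)
for n in ("scene","top"):
    im=optics.get_image(n); cv2.imwrite(f"pics/{n}0.png",im[:,:,::-1]); print(n,optics.calibration(n))
E
```

```text
pics
{'t': 0.0, 'qpos': array([ 1.18899239e+00,  4.23799691e-01,  1.63068174e+00, -3.01442102e-05,
        1.08860764e+00, -1.89916315e-02]), 'qvel': array([-0.00062723, -0.00074634, -0.00055705, -0.00152202,  0.00034329,
        0.00044262]), 'joint_torque': array([-1.47120016e-03, -5.44619715e+01, -2.73673242e+01,  6.43420452e-02,
        2.27762904e-02, -9.41701978e-05]), 'ee_pos': array([221.58810028, 583.808403  , 221.93064112]), 'orientation': array([-5.66712821e-01, -3.08977806e+00,  2.31166848e-03]), 'ft_force': array([ 0.07102794,  0.105076  , -0.13069525]), 'moment': array([ 0.00108392,  0.0364591 , -0.03494557]), 'width': 88.22625644395416} -18.700000000000003
scene {'intrinsics': array([[493.02682354,   0.        , 280.53708182],
       [  0.        , 493.02682354, 205.84983743],
       [  0.        ,   0.        ,   1.        ]]), 'k1': -0.09650059650763473, 'cam_to_world': array([[ 6.64412350e-01,  4.93641419e-01, -5.61136684e-01,
        -3.29908403e+02],
       [-7.47346938e-01,  4.33448642e-01, -5.03581998e-01,
        -7.59536925e+02],
       [-5.36499862e-03,  7.53949882e-01,  6.56910034e-01,
         1.16660227e+03],
       [ 0.00000000e+00,  0.00000000e+00,  0.00000000e+00,
         1.00000000e+00]])}
top {'intrinsics': array([[474.98539797,   0.        , 280.69848816],
       [  0.        , 474.98539797, 206.17517757],
       [  0.        ,   0.        ,   1.        ]]), 'k1': 0.001868060159150596, 'cam_to_world': array([[-2.01752815e-02,  9.91609466e-01, -1.27685648e-01,
         4.15994338e+02],
       [-9.99676002e-01, -2.19900588e-02, -1.28190264e-02,
         7.19064546e+01],
       [-1.55192828e-02,  1.27385651e-01,  9.91731843e-01,
         1.57293618e+03],
       [ 0.00000000e+00,  0.00000000e+00,  0.00000000e+00,
         1.00000000e+00]])}
```

View pics/scene0.png

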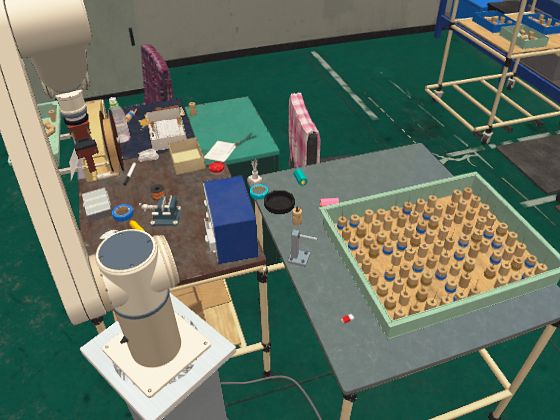

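View pics/top0.png

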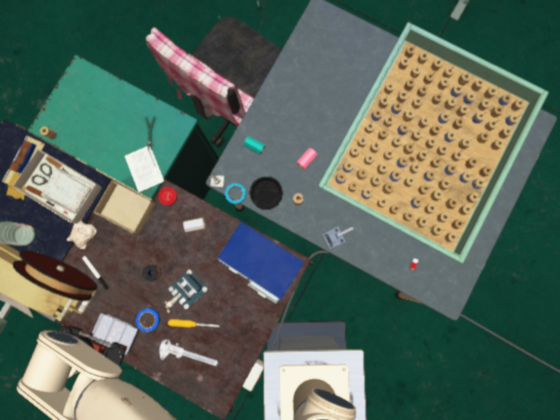

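Top view: the blue drawer unit is at (262,262), a pale bar that may be the spacer at (194,225), the red tin at (167,196), the gauge at (338,236) and the crate to the right. Next I'll enlarge the details.

```bash
cat > h.py <<'E'
import numpy as np, cv2
from workcell import get_obs, optics, ctrl
from scipy.spatial.transform import Rotation as R
def ray(n,uv):
    c=optics.calibration(n); K=c['intrinsics'];k=c['k1'];T=c['cam_to_world']
    d=np.array([(uv[0]-K[0,2])/K[0,0],(uv[1]-K[1,2])/K[1,1]]); s=d.copy()
    for _ in range(20): s=d/(1+k*(s@s))
    v=T[:3,:3]@np.array([s[0],-s[1],-1.]); return T[:3,3],v/np.linalg.norm(v)
def onz(n,uv,z):
    o,v=ray(n,uv); return o+v*(z-o[2])/v[2]
def tri(uvs,uvt):
    o1,a=ray('scene',uvs);o2,b=ray('top',uvt)
    s=np.linalg.lstsq(np.c_[a,-b],o2-o1,rcond=None)[0]
    p,q=o1+a*s[0],o2+b*s[1]; return (p+q)/2,np.linalg.norm(p-q)
def proj(n,p):
    c=optics.calibration(n);K=c['intrinsics'];T=c['cam_to_world']
    x=T[:3,:3].T@(np.asarray(p,float)-T[:3,3]); s=np.array([x[0],-x[1]])/-x[2]; s=s*(1+c['k1']*(s@s))
    return K[:2,:2]@s+K[:2,2]
E
python3 - <<'E'
from h import *
t=cv2.imread('pics/top0.png');s=cv2.imread('pics/scene0.png')
f=lambda im,x,y,w,h:cv2.resize(im[y:y+h,x:x+w],(400,300),interpolation=cv2.INTER_CUBIC)
a=np.hstack([f(t,160,180,80,60),f(t,300,195,80,60)]);b=np.hstack([f(s,170,130,80,60),f(s,260,200,80,60)])
cv2.imwrite('pics/crop1.png',np.vstack([a,b]))
for u in [(194,225),(167,196),(338,236),(150,272)]: print(u,onz('top',u,20).round())
E
```

```text
(194, 225) [560. 378.  20.]
(167, 196) [658. 468.  20.]
(338, 236) [514. -93.  20.]
(150, 272) [410. 521.  20.]
```

View pics/crop1.png

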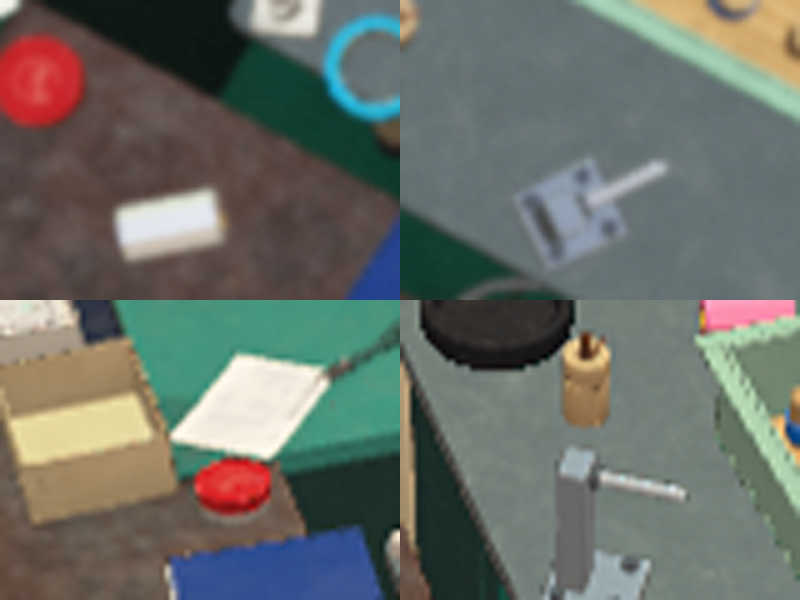

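Run:
```python
from h import *
t=cv2.imread('pics/top0.png');s=cv2.imread('pics/scene0.png')
# spacer
x0,y0=178,212; c=cv2.resize(t[y0:y0+28,x0:x0+34],None,fx=8,fy=8,interpolation=cv2.INTER_CUBIC)
m=(c.max(2)>125).astype(np.uint8)
cs=cv2.findContours(m,0,1)[0]; k=max(cs,key=cv2.contourArea)
def full(p): return (np.asarray(p)+.5)/8-.5+[x0,y0]
M=cv2.moments(k);cen=full([M['m10']/M['m00'],M['m01']/M['m00']])
box=cv2.boxPoints(cv2.minAreaRect(k)); W=np.array([onz('top',full(b),17)[:2] for b in box]);C=onz('top',cen,17)
e=np.roll(W,-1,0)-W; L=np.linalg.norm(e,axis=1); i=L.argmax()
print('spacer',C.round(1),'rect',W.mean(0).round(1),'sides',L.round(1),'axis deg',np.degrees(np.arctan2(e[i,1],e[i,0])).round(1))
for n,im,a in(('top',t,(334,224,26,16)),('scene',s,(296,229,26,16))):
    x,y,w,h=a; print(n);print(im[y:y+h,x:x+w].min(2))
tip,err=tri((316.8,238.8),(353,228.6)); print('tip',tip.round(1),err.round(1))
b,err=tri((300.5,235.6),(338.4,235)); print('root',b.round(1),err.round(1), np.degrees(np.arctan2(*(tip-b)[1::-1])))
for uv in [(320,185),(465,258)]: print('crate',onz('top',uv,85).round())
```

```text
spacer [561.9 380.4  17. ] rect [561.9 380.2] sides [73.9 39.8 73.6 39.8] axis deg -79.5
top
[[ 99  99 100 100 101 102 103 102 101 100 100 100  99 101 101 103 101 104
  106 105 104 104 104 108 110 108]
 [ 99 100 102 105 104 103 104 104 102 100 100  98  99 100  99 102 101 105
  106 108 107 107 105 108 107 107]
 [103 106 109 121 116 108 107 105 103 100 101  99 100 100 101 104 113 114
  115 111 108 108 107 107 107 107]
 [113 120 123 134 129 112 106 107 104 102 103 103 102 105 111 124 150 151
  145 125 112 110 109 110 107 108]
 [126 127 117 127 130 116 107 106 104 103 105 108 113 123 144 159 182 182
  170 137 116 112 111 109 107 109]
 [127 111  96 108 129 126 108 102 104 108 114 124 147 158 177 181 181 173
  160 129 114 113 112 108 109 111]
 [127 104  91 103 129 133 116 108 114 126 142 157 178 181 179 170 157 137
  122 111 107 108 107 108 109 112]
 [136 118 106 118 135 142 134 130 144 160 175 178 179 169 157 135 119 109
  104 102 102 103 104 106 108 111]
 [138 131 124 134 148 154 160 162 175 180 178 168 155 135 120 108 103 103
  101 101 101 101 102 104 107 109]
 [138 127 128 147 165 173 
[... 1916 characters left out ...]
8 172 101 122 119 120 118]
 [100 108 105 114 115 112 113 113 115 114 114 117 115 115 116 108 111 112
  116 122 129 115 123 121 120 118]
 [ 99 108 105 117 115 115 115 114 116 116 116 116 114 115 116 116 115 115
  116 116 116 124 125 122 118 117]
 [ 99 108 104 117 116 115 115 116 116 114 116 115 115 115 115 116 116 115
  115 117 116 120 121 116 117 116]
 [100 108 104 118 117 117 118 117 115 114 114 113 114 115 116 114 114 116
  115 116 117 116 115 115 116 116]
 [ 99 107 107 122 120 123 124 120 118 115 115 115 115 116 115 115 113 114
  115 116 115 116 117 114 115 117]]
tip [ 531.  -131.7  109.1] 3.2
root [511.4 -85.3 107.4] 0.6 -67.11285238333011
crate [673. -35.  85.]
crate [ 433. -476.   85.]
```

```bash
cat >> h.py <<'E'
def yawR(deg):  # tool down, tool y at world angle deg
    a=np.radians(deg); y=np.array([np.cos(a),np.sin(a),0]); z=np.array([0,0,-1.]); return np.c_[np.cross(y,z),y,z]
def go(pos,Rt):
    o=get_obs(); R0=R.from_rotvec(o['orientation']).as_matrix()
    print('t',round(o['t'],2),'at',o['ee_pos'].round(1),'q',o['qpos'].round(2),'w',round(o['width'],1),'F',o['ft_force'].round(1))
    print('translation',(R0.T@(np.asarray(pos)-o['ee_pos'])).round(1),'delta_rot',R.from_matrix(R0.T@Rt).as_rotvec().round(3))
E
python3 - <<'E'
from h import *
print(tri((216.6,167),(168,196)))
print(tri((316.5,238.4),(352.5,228.2)))
for uv in [(245,225),(307,262),(278,300),(218,260)]: print('cab',onz('top',uv,165).round())
go((562,380,150),yawR(10.5))
E
```

```text
(array([659.68430584, 465.30480281,  16.3694986 ]), np.float64(2.311307890018433))
(array([ 532.06983392, -129.99677678,  108.9700031 ]), np.float64(2.6021968445534287))
cab [543. 198. 165.]
cab [430.  16. 165.]
cab [322. 104. 165.]
cab [441. 278. 165.]
t 0.1 at [221.6 583.8 222. ] q [ 1.19  0.42  1.63 -0.    1.09 -0.02] w 88.1 F [-0.5 -0.1 -0.3]
translation [-390.6  -69.7   72.1] delta_rot [-1.000e-03  1.000e-03  1.025e+00]
```

```bash
python3 -m jog '{"translation":[[-390,-70,20],[-390,-70,20],[-390,-70,20],[-390,-70,20],[-390,-70,20]],"delta_rot":[[0,0,1.025],[0,0,1.025],[0,0,1.025],[0,0,1.025],[0,0,1.025]],"hand":[1,1,1,1,1]}'; python3 -c "
from h import *
go((562,380,120),yawR(10.5))"
```

```text
t: 0.6
ee_pos: [437.2, 454.5, 209.7]
orientation: [-1.667, -2.663, 0.001]
ft_force: [0.1, 1.5, 0.5]
width: 87.8
t 0.6 at [437.2 454.5 209.7] q [0.79 0.45 1.63 0.   1.07 0.33] w 87.8 F [0.1 1.5 0.5]
translation [-121.5   79.8   89.7] delta_rot [-0.     0.     0.269]
```

```bash
python3 -m jog '{"translation":[[-121,80,90],[-121,80,90],[-121,80,90],[-121,80,90],[-121,80,90]],"delta_rot":[[0,0,0.269],[0,0,0.269],[0,0,0.269],[0,0,0.269],[0,0,0.269]],"hand":[1,1,1,1,1]}'; python3 -c "
from h import *
go((562,380,120),yawR(10.5))
cv2.imwrite('pics/t2.png',cv2.resize(optics.get_image('top')[180:260,140:250,::-1],(770,560),interpolation=cv2.INTER_CUBIC))"
```

```text
t: 1.1
ee_pos: [561.7, 380.5, 117.6]
orientation: [-2.005, -2.417, 0.006]
ft_force: [0.2, 0.6, 0.1]
width: 87.7
t 1.1 at [561.7 380.5 117.6] q [ 0.58  0.62  1.56 -0.    0.96  0.39] w 87.7 F [0.2 0.6 0.1]
translation [-0.6  0.2 -2.4] delta_rot [-0.003  0.001  0.003]
```

View pics/t2.png

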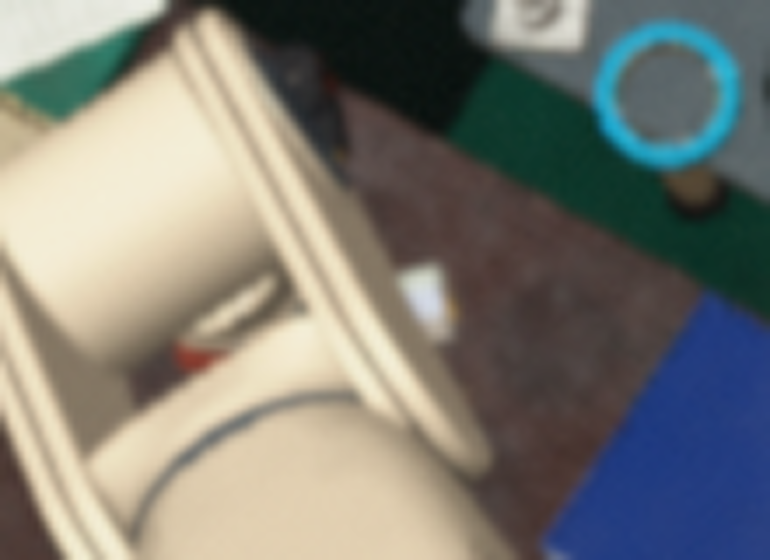

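The arm covers all but the spacer's right end (crop px 430,300), which is where I expected it. I'll go down and grip.

```bash
python3 -m jog '{"translation":[[0,0,50],[0,0,90],[0,0,114],[0,0,114],[0,0,114]],"delta_rot":[[0,0,0],[0,0,0],[0,0,0],[0,0,0],[0,0,0]],"hand":[1,1,1,1,1]}'; python3 -m jog '{"translation":[[0,0,0],[0,0,0],[0,0,0],[0,0,0],[0,0,0]],"delta_rot":[[0,0,0],[0,0,0],[0,0,0],[0,0,0],[0,0,0]],"hand":[-1,-1,-1,-1,-1]}';python3 -m jog '{"translation":[[0,0,0],[0,0,0],[0,0,0],[0,0,0],[0,0,0]],"delta_rot":[[0,0,0],[0,0,0],[0,0,0],[0,0,0],[0,0,0]],"hand":[-1,-1,-1,-1,-1]}'
```

```text
t: 1.65
ee_pos: [560.7, 384.2, 7.4]
orientation: [2.0, 2.423, 0.002]
ft_force: [-0.5, -0.8, 1.2]
width: 87.7
t: 2.15
ee_pos: [561.3, 382.7, 6.5]
orientation: [2.002, 2.421, 0.001]
ft_force: [0.8, -0.4, -0.0]
width: 51.2
t: 2.65
ee_pos: [561.3, 382.7, 6.1]
orientation: [2.002, 2.421, 0.0]
ft_force: [0.1, -0.4, -0.4]
width: 33.7
```

Gripped (width 33.7). Now I'll lift.

```bash
python3 -m jog '{"translation":[[0,0,-50],[0,0,-100],[0,0,-150],[0,0,-200],[0,0,-250]],"delta_rot":[[0,0,0],[0,0,0],[0,0,0],[0,0,0],[0,0,0]],"hand":[-1,-1,-1,-1,-1]}';python3 -c "
from h import *
go((556,-184,250),yawR(24))"
```

```text
t: 3.15
ee_pos: [560.5, 382.4, 257.8]
orientation: [-2.002, -2.421, 0.001]
ft_force: [0.5, -0.1, -1.2]
width: 33.7
t 3.15 at [560.5 382.4 257.8] q [0.58 0.47 1.47 0.   1.2  0.39] w 33.7 F [ 0.5 -0.1 -1.2]
translation [-555.4 -110.8    8. ] delta_rot [-0.001  0.    -0.23 ]
```

```bash
python3 -m jog '{"translation":[[-555,-111,8],[-555,-111,8],[-555,-111,8],[-555,-111,8],[-555,-111,8]],"delta_rot":[[0,0,-0.1],[0,0,-0.1],[0,0,-0.1],[0,0,-0.1],[0,0,-0.1]],"hand":[-1,-1,-1,-1,-1]}';python3 -c "
from h import *
go((556,-184,250),yawR(24))"
```

```text
t: 3.65
ee_pos: [558.2, 130.9, 252.4]
orientation: [-1.878, -2.518, 0.001]
ft_force: [0.1, 0.1, -0.9]
width: 33.9
t 3.65 at [558.2 130.9 252.4] q [ 0.21  0.31  1.72  0.    1.11 -0.08] w 33.9 F [ 0.1  0.1 -0.9]
translation [-301.2  -92.     2.4] delta_rot [-0.001 -0.    -0.129]
```

```bash
python3 -m jog '{"translation":[[-301,-92,2],[-301,-92,2],[-301,-92,2],[-301,-92,2],[-301,-92,2]],"delta_rot":[[0,0,-0.129],[0,0,-0.129],[0,0,-0.129],[0,0,-0.129],[0,0,-0.129]],"hand":[-1,-1,-1,-1,-1]}';python3 -m jog '{"translation":[[0,0,0],[0,0,0]],"delta_rot":[[0,0,0],[0,0,0]],"hand":[-1,-1]}';python3 -c "
from h import *
go((556,-184,250),yawR(24))"
```

```text
t: 4.15
ee_pos: [556.4, -119.1, 250.8]
orientation: [-1.712, -2.634, 0.0]
ft_force: [0.8, 0.5, -1.9]
width: 34.0
t: 4.35
ee_pos: [556.6, -118.1, 250.6]
orientation: [-1.715, -2.631, -0.0]
ft_force: [-0.4, 0.5, -0.2]
width: 33.5
t 4.35 at [ 556.6 -118.1  250.6] q [-0.23  0.31  1.73  0.    1.1  -0.65] w 33.5 F [-0.4  0.5 -0.2]
translation [-60.1 -27.1   0.5] delta_rot [-0.001 -0.001 -0.004]
```

```bash
python3 -m jog '{"translation":[[-50,-23,20],[-60,-27,60],[-60,-27,95],[-60,-27,95],[-60,-27,95]],"delta_rot":[[0,0,0],[0,0,0],[0,0,0],[0,0,0],[0,0,0]],"hand":[-1,-1,-1,-1,-1]}';python3 -c "
from h import *
go((555,-183,94),yawR(24))
s=optics.get_image('scene')[:,:,::-1];t=optics.get_image('top')[:,:,::-1]
cv2.imwrite('pics/s3f.png',s);cv2.imwrite('pics/t3f.png',t)
f=lambda im,x,y,w,h:cv2.resize(im[y:y+h,x:x+w],(400,400),interpolation=cv2.INTER_CUBIC)
cv2.imwrite('pics/c3.png',np.hstack([f(s,275,190,80,80),f(t,310,180,80,80)]))"
```

```text
t: 4.85
ee_pos: [556.9, -181.5, 156.0]
orientation: [-1.709, -2.634, 0.0]
ft_force: [-0.5, 0.7, -1.0]
width: 34.0
t 4.85 at [ 556.9 -181.5  156. ] q [-0.34  0.45  1.77  0.    0.93 -0.76] w 34.0 F [-0.5  0.7 -1. ]
translation [-0.7 -2.3 62. ] delta_rot [-0.001 -0.001  0.001]
```

View pics/c3.png

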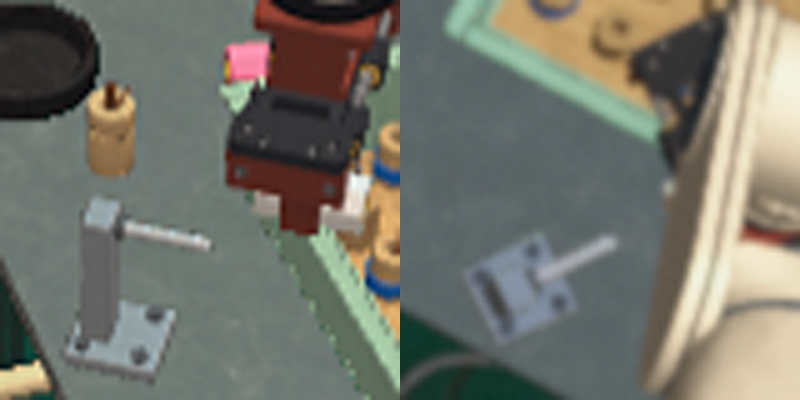

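Scene crop: the spacer is in the fingers, left end at about (265,205), with the pin tip at (208,243) clear of it. Next I'll compare projections with these pixels.

```bash
python3 -c "
from h import *
for z in (105,107,109): print('tip',proj('scene',(532,-130,z)),proj('top',(532,-130,z)))
print('TCP',proj('scene',(557,-181.5,156)))
d=np.array([.407,-.914,0]);c=np.array([557,-181.5,167])
for s in (-32,32): print('end',s,proj('scene',c+s*d))
print(onz('top',(352.5,228.2),105),onz('scene',(316.5,238.4),105))
s=cv2.imread('pics/s3f.png')[224:240,322:352]; print(s.min(2)); print(s[:,:,2])
"
```

```text
tip [316.00663249 239.40369783] [352.62215329 228.0231648 ]
tip [316.03464814 238.93730161] [352.70941108 227.97017789]
tip [316.06270744 238.47006931] [352.79690533 227.91704741]
TCP [335.67722946 230.7863071 ]
end -32 [325.33309487 225.86537275]
end 32 [346.63000783 230.32733392]
[ 531.46066727 -129.60185193  105.        ] [ 536.3758133  -128.43272832  105.        ]
[[ 80  64  47  30  31  29  31  31  32  30  32  31  32  31  32  29  32  31
   32  30  30  34  85 152  76 124  95  91   0  12]
 [ 56  48  36  30  32  32  30  30  32  30  32  31  32  31  31  32  30  30
   31  31  29  34 110 228 209 210 197 127  72  29]
 [ 26  29  29  29  31  30  31  31  31  32  30  31  31  31  31  32  30  31
   45  36  28  34 130 237 232 230 219 127  77  82]
 [ 66  55  30  25  25  26  26  29  28  32  32  31  31  29  31  31  32  41
   65  58  33  42 160 234 229 229 209 103  96  88]
 [107 106  82  78 121  71  52  34  26  29  29  32  32  30  31  32  30  37
   61  60  34  46 168 216 217 221 154  96 101 104]
 [113 112  67  89 139 130 140 148 127  38  31  32  32  31  33  30  31  30
   39  38  26  49 176 203 203 
[... 2572 characters left out ...]
 82  82  81  80  97 156
  153 151 151 151 149 149 154 149 124 121 141 231]
 [111 110 106 107 106  99  95  94  93  85  82  83  83  83  81  80  94 166
  134 147 147 151 152 152 151 142 124 125 155 227]
 [109 109 107 106 108 109  70 108  93  92  92  90  86  85  82  77  93 169
  127 164 122 128 131 134 143 132 125 125 157 220]
 [109 109 109 109 109 112 102  99  92  92  95  93  90  91  95 155 153 169
  159 169 132 118 125 128 133 128 125 129 189 219]
 [111 110 112 111 109 113 116 109 123  91  94  91  93  93  97 148 167 165
  168 167 130 138 127 129 130 127 123 142 218 216]
 [112 111 110 110 112 112 114 112 103  90  94  91  93  93  92 109 169 165
  167 165 141 155 125 127 126 128 158 142 226 215]]
```

```bash
python3 -m jog '{"translation":[[0,-1,30],[0,-1,62],[0,-1,62],[0,-1,62],[0,-1,62]],"delta_rot":[[0,0,0],[0,0,0],[0,0,0],[0,0,0],[0,0,0]],"hand":[-1,-1,-1,-1,-1]}';python3 -c "
from h import *
go((556.2,-181.6,94),yawR(24))
s=optics.get_image('scene')[:,:,::-1];t=optics.get_image('top')[:,:,::-1]
cv2.imwrite('pics/s4f.png',s)
f=lambda im,x,y,w,h:cv2.resize(im[y:y+h,x:x+w],(800,600),interpolation=cv2.INTER_CUBIC)
cv2.imwrite('pics/c4.png',f(s,285,205,80,60))"
```

```text
t: 5.45
ee_pos: [557.3, -183.6, 96.2]
orientation: [1.71, 2.632, 0.001]
ft_force: [-1.2, -0.7, -0.7]
width: 33.4
t 5.45 at [ 557.3 -183.6   96.2] q [-0.34  0.54  1.79  0.    0.81 -0.76] w 33.4 F [-1.2 -0.7 -0.7]
translation [ 2.3 -0.2  2.2] delta_rot [ 0.002  0.002 -0.001]
```

View pics/c4.png

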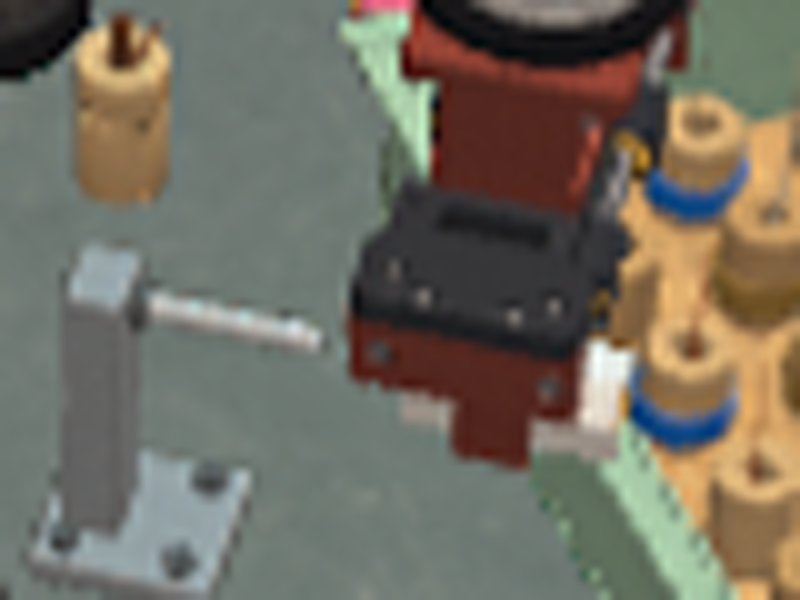

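The pin points at the spacer in the scene crop (tip at 322,342). The spacer's lower edge shows at (400-450, 425) and (535-615, 455), so I'll check those against the model.

```bash
python3 -c "
from h import *
d=np.array([.407,-.914,0]);y=np.array([.914,.407,0]);c=np.array([557.3,-183.6,107.2])
rr=17/np.cos(np.pi/8)
for s in (-32,32):
  P=np.array([(proj('scene',c+s*d+rr*(np.cos(a)*y+np.sin(a)*np.array([0,0,1])))-[284.5,204.5])*10 for a in np.pi/8+np.arange(8)*np.pi/4]); print(s,P.round().tolist())
tip=np.array([533,-129.5,105])
for k in (0,-50): print('pin',k,(proj('scene',tip+k*d)-[284.5,204.5])*10)
print('pins from top only',[(proj('scene',np.array([531.5,-129.6,105])+k*d)-[284.5,204.5])*10 for k in (0,-50)])
"
```

```text
-32 [[418.0, 306.0], [412.0, 304.0], [401.0, 336.0], [391.0, 382.0], [389.0, 415.0], [395.0, 415.0], [406.0, 384.0], [416.0, 338.0]]
32 [[625.0, 350.0], [620.0, 349.0], [611.0, 381.0], [601.0, 427.0], [597.0, 460.0], [601.0, 460.0], [611.0, 428.0], [621.0, 383.0]]
pin 0 [315.83099763 346.52208706]
pin -50 [157.72092181 312.25826578]
pins from top only [array([313.01154344, 349.29790441]), array([154.82779369, 314.99283099])]
```

```bash
python3 -m jog '{"translation":[[12,1,0],[25,1,0],[25,1,0]],"delta_rot":[[0,0,0],[0,0,0],[0,0,0]],"hand":[-1,-1,-1]}';python3 -m jog '{"translation":[[5,0,0],[8,0,0],[8,0,0]],"delta_rot":[[0,0,0],[0,0,0],[0,0,0]],"hand":[-1,-1,-1]}';python3 -m jog '{"translation":[[0,0,0]],"delta_rot":[[0,0,0]],"hand":[-1]}'
```

```text
t: 5.85
ee_pos: [545.3, -158.3, 94.0]
orientation: [-1.71, -2.634, 0.0]
ft_force: [-1.4, -0.2, -1.1]
width: 33.4
t: 6.15
ee_pos: [543.7, -153.1, 94.1]
orientation: [1.711, 2.633, -0.0]
ft_force: [0.1, -2.7, -1.7]
width: 33.9
t: 6.25
ee_pos: [543.7, -153.1, 94.0]
orientation: [1.712, 2.633, 0.0]
ft_force: [0.6, -2.4, -0.4]
width: 33.8
```

```bash
python3 -m jog '{"translation":[[3,0,0],[6,0,0],[6,0,0],[6,0,0]],"delta_rot":[[0,0,0],[0,0,0],[0,0,0],[0,0,0]],"hand":[-1,-1,-1,-1]}'; python3 -c "
from h import *
s=optics.get_image('scene')[:,:,::-1]
f=lambda im,x,y,w,h:cv2.resize(im[y:y+h,x:x+w],(800,600),interpolation=cv2.INTER_CUBIC)
cv2.imwrite('pics/c5.png',f(s,285,205,80,60)); go((0,0,0),yawR(24))"
```

```text
t: 6.65
ee_pos: [543.5, -152.1, 94.7]
orientation: [1.705, 2.628, -0.004]
ft_force: [2.9, -23.6, -7.2]
width: 34.1
t 6.7 at [ 543.5 -152.1   94.6] q [-0.29  0.51  1.85 -0.01  0.77 -0.71] w 34.0 F [  3.8 -23.4  -6.5]
translation [ 361.1 -434.7   90.4] delta_rot [0.002 0.009 0.   ]
```

View pics/c5.png

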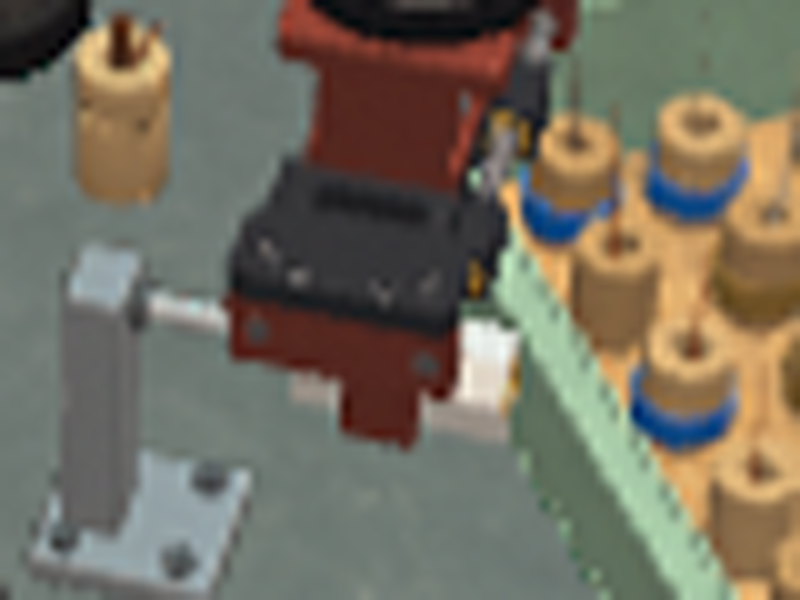

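It stopped at 33–34 mm of travel with about 23 N, and the picture shows the pin tip only about 4–5 mm inside. This looks like the shallow dimple. I'll back off, rise and turn to try the other end.

```bash
python3 -m jog '{"translation":[[-12,0,0],[-40,0,0],[-45,0,-20],[-45,0,-60],[-45,0,-60]],"delta_rot":[[0,0,0],[0,0,0],[0,0,0],[0,0,0],[0,0,0]],"hand":[-1,-1,-1,-1,-1]}'; for i in 1 2 3 4; do python3 -m jog '{"translation":[[0,0,0],[0,0,0],[0,0,0],[0,0,0],[0,0,0]],"delta_rot":[[0,0,0.15],[0,0,0.3],[0,0,0.45],[0,0,0.6],[0,0,0.75]],"hand":[-1,-1,-1,-1,-1]}' | tr '\n' ' '; done;  python3 -c "
from h import *
go((556.5,-182.4,156),yawR(-155))"
```

```text
t: 7.2
ee_pos: [562.1, -189.7, 158.2]
orientation: [1.71, 2.628, 0.003]
ft_force: [1.0, 0.3, -0.4]
width: 33.9
t: 7.7 ee_pos: [558.6, -188.1, 153.1] orientation: [-2.562, -1.815, 0.001] ft_force: [0.8, -0.5, -0.6] width: 34.1 t: 8.2 ee_pos: [558.7, -188.1, 153.1] orientation: [-3.049, -0.75, 0.002] ft_force: [0.2, 0.3, -1.2] width: 34.0 t: 8.7 ee_pos: [558.7, -188.1, 153.1] orientation: [-3.113, 0.419, 0.002] ft_force: [0.1, 0.1, -0.8] width: 33.7 t: 9.2 ee_pos: [558.7, -188.1, 153.1] orientation: [-2.744, 1.53, 0.003] ft_force: [0.4, 0.0, -0.9] width: 33.4 t 9.2 at [ 558.7 -188.1  153.1] q [-0.35  0.46  1.76  0.    0.92  2.24] w 33.4 F [ 0.4  0.  -0.9]
translation [-6.  -1.1 -2.9] delta_rot [0.001 0.002 0.117]
```

```bash
python3 -m jog '{"translation":[[0,0,0],[0,0,30],[0,0,57],[0,0,57],[0,0,57]],"delta_rot":[[0,0,0.117],[0,0,0.117],[0,0,0.117],[0,0,0.117],[0,0,0.117]],"hand":[-1,-1,-1,-1,-1]}';python3 -c "
from h import *
go((559,-185.9,94.5),yawR(-155))
s=optics.get_image('scene')[:,:,::-1]
f=lambda im,x,y,w,h:cv2.resize(im[y:y+h,x:x+w],(800,600),interpolation=cv2.INTER_CUBIC)
cv2.imwrite('pics/c6.png',f(s,285,205,80,60))"
```

```text
t: 9.7
ee_pos: [558.7, -188.2, 96.5]
orientation: [2.655, -1.68, -0.003]
ft_force: [-1.2, 0.4, -0.2]
width: 33.9
t 9.7 at [ 558.7 -188.2   96.5] q [-0.35  0.54  1.78  0.    0.82  2.35] w 33.9 F [-1.2  0.4 -0.2]
translation [-2.  -1.2  2. ] delta_rot [0.001 0.002 0.006]
```

View pics/c6.png

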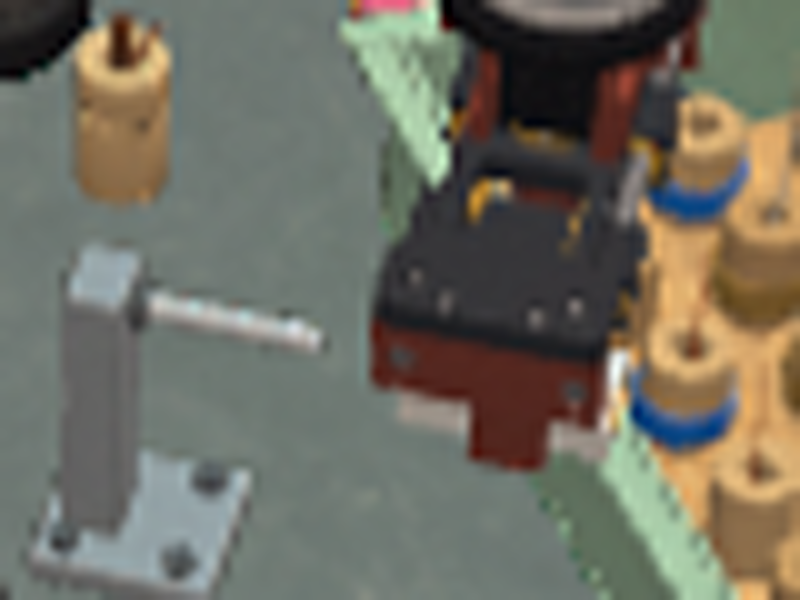

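The spacer's near end is at (397,400), about 28 mm from the pin tip at (322,342), and the line-up is as before. I'll insert this end.

```bash
python3 -m jog '{"translation":[[-12,-1,0],[-25,-1,0],[-25,-1,0]],"delta_rot":[[0,0,0],[0,0,0],[0,0,0]],"hand":[-1,-1,-1]}';python3 -m jog '{"translation":[[-5,0,0],[-10,0,0],[-13,0,0],[-13,0,0]],"delta_rot":[[0,0,0],[0,0,0],[0,0,0],[0,0,0]],"hand":[-1,-1,-1,-1]}'
```

```text
t: 10.05
ee_pos: [548.4, -163.7, 97.5]
orientation: [-2.656, 1.678, 0.001]
ft_force: [-0.3, -0.5, -1.4]
width: 33.9
t: 10.45
ee_pos: [544.1, -153.2, 97.0]
orientation: [-2.654, 1.68, -0.0]
ft_force: [2.1, 2.4, -2.2]
width: 33.8
```

```bash
python3 -m jog '{"translation":[[0,-1,2],[-4,-1,2],[-8,-1,2],[-8,-1,2]],"delta_rot":[[0,0,0],[0,0,0],[0,0,0],[0,0,0]],"hand":[-1,-1,-1,-1]}'; python3 -m jog '{"translation":[[-2,0,0],[-4,0,0],[-4,0,0]],"delta_rot":[[0,0,0],[0,0,0],[0,0,0]],"hand":[-1,-1,-1]}'
```

```text
t: 10.85
ee_pos: [540.7, -145.7, 94.8]
orientation: [2.655, -1.679, -0.002]
ft_force: [-0.4, 0.8, -2.6]
width: 33.7
t: 11.15
ee_pos: [539.6, -142.4, 95.0]
orientation: [2.655, -1.679, 0.0]
ft_force: [-0.0, -0.4, -0.6]
width: 33.7
```

```bash
python3 -m jog '{"translation":[[-1.5,0,0],[-3,0,0],[-3,0,0]],"delta_rot":[[0,0,0],[0,0,0],[0,0,0]],"hand":[-1,-1,-1]}'; python3 -m jog '{"translation":[[-1,0,0],[-2,0,0],[-2,0,0]],"delta_rot":[[0,0,0],[0,0,0],[0,0,0]],"hand":[-1,-1,-1]}'; python3 -c "
from h import *
s=optics.get_image('scene')[:,:,::-1]
f=lambda im,x,y,w,h:cv2.resize(im[y:y+h,x:x+w],(800,600),interpolation=cv2.INTER_CUBIC)
cv2.imwrite('pics/c7.png',f(s,285,205,80,60))"
```

```text
t: 11.45
ee_pos: [539.5, -141.7, 95.2]
orientation: [2.654, -1.678, 0.006]
ft_force: [2.2, -10.1, -4.4]
width: 33.5
t: 11.75
ee_pos: [539.4, -141.4, 95.3]
orientation: [2.654, -1.677, 0.01]
ft_force: [3.5, -17.1, -7.1]
width: 33.7
```

View pics/c7.png

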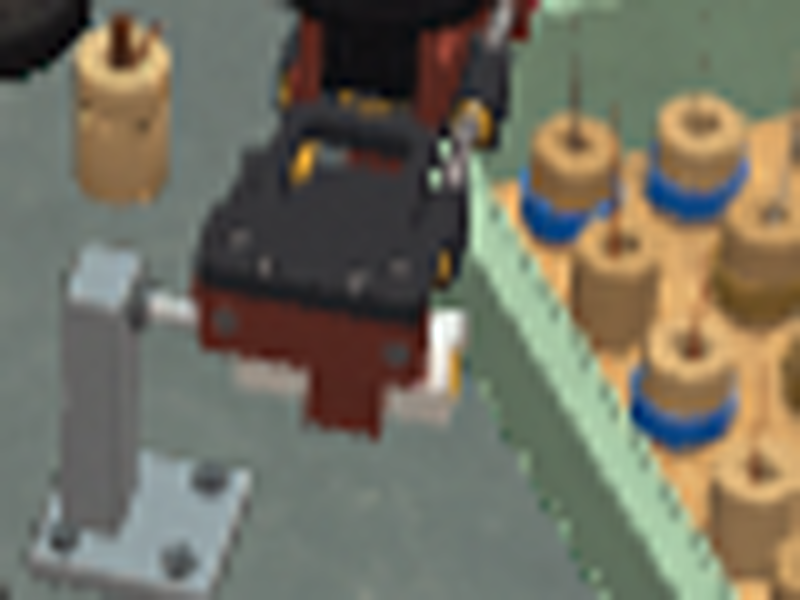

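Bottomed at about 50.5 mm of travel with 17 N, against 33 mm for the other end, so the hole on the pin is the deep one. While withdrawing, I'll check which wrist solutions the 90° tilt allows.

```bash
python3 -m jog '{"translation":[[10,0,0],[35,0,0],[60,0,0],[65,0,-40],[65,0,-80]],"delta_rot":[[0,0,0],[0,0,0],[0,0,0],[0,0,0],[0,0,0]],"hand":[-1,-1,-1,-1,-1]}'; python3 -m jog '{"translation":[[0,0,-50],[0,0,-100],[0,0,-150],[0,0,-180],[0,0,-180]],"delta_rot":[[0,0,0],[0,0,0],[0,0,0],[0,0,0],[0,0,0]],"hand":[-1,-1,-1,-1,-1]}'
python3 - <<'E'
from h import *
o=get_obs();q=o['qpos'];print(q.round(2),o['ee_pos'].round())
E=lambda q:R.from_euler('ZYZYZ',[q[0],q[1]+q[2],q[3],q[4],q[5]+np.pi/2])
R0=R.from_rotvec(o['orientation']); print('model err',(E(q).inv()*R0).magnitude())
for yaw in (0,-20,-40,-60,-80):   # extra turn about tool z first (deg)
  for S in (1.8,2.1,2.4):
    out=[]
    for ph in (-30,-60,-75,-90):
      T=R0*R.from_rotvec([0,0,np.radians(yaw)])*R.from_rotvec([0,np.radians(ph),0])
      w=(R.from_euler('ZY',[q[0],S]).inv()*T).as_euler('ZYZ'); w[2]-=np.pi/2; w=(w+np.pi)%(2*np.pi)-np.pi; out.append(w.round(2).tolist())
    print(yaw,S,out)
E
```

```text
t: 12.3
ee_pos: [564.7, -197.3, 174.4]
orientation: [2.653, -1.681, -0.006]
ft_force: [0.8, -0.8, -0.5]
width: 33.6
t: 12.8
ee_pos: [567.4, -197.3, 360.6]
orientation: [-2.653, 1.678, -0.014]
ft_force: [0.3, -0.2, -1.7]
width: 33.7
[-0.35  0.26  1.54  0.    1.33  2.34] [ 567. -197.  361.]Traceback (most recent call last):
  File "<stdin>", line 4, in <module>
  File "<stdin>", line 3, in <lambda>
  File "scipy/spatial/transform/_rotation.pyx", line 1413, in scipy.spatial.transform._rotation.Rotation.from_euler
ValueError: Expected axis specification to be a non-empty string of upto 3 characters, got ZYZYZ
```

Run:
```python
from h import *
o=get_obs();q=o['qpos']
E=lambda q:R.from_euler('ZYZ',[q[0],q[1]+q[2],q[3]])*R.from_euler('YZ',[q[4],q[5]+np.pi/2])
R0=R.from_rotvec(o['orientation']); print('model err',(E(q).inv()*R0).magnitude())
for yaw in (0,-25,-50,-75):
  for S in (1.8,2.1):
    out=[]
    for ph in (-30,-60,-90):
      T=R0*R.from_rotvec([0,0,np.radians(yaw)])*R.from_rotvec([0,np.radians(ph),0])
      w=(R.from_euler('ZY',[q[0],S]).inv()*T).as_euler('ZYZ'); w[2]-=np.pi/2; w=(w+np.pi)%(2*np.pi)-np.pi; out.append(w.round(2).tolist())
    print(yaw,S,out)
```

```text
model err 1.3629037660985754e-15
0 1.8 [[0.36, 1.71, 2.33], [0.76, 2.08, 2.46], [1.33, 2.34, 2.81]]
0 2.1 [[0.36, 1.43, 2.22], [0.68, 1.85, 2.24], [1.09, 2.23, 2.43]]
-25 1.8 [[0.17, 1.83, 1.91], [0.4, 2.31, 2.02], [0.98, 2.73, 2.51]]
-25 2.1 [[0.17, 1.53, 1.86], [0.33, 2.03, 1.89], [0.6, 2.52, 2.08]]
-50 1.8 [[-0.05, 1.85, 1.47], [-0.12, 2.37, 1.43], [-0.4, 2.88, 1.18]]
-50 2.1 [[-0.05, 1.55, 1.49], [-0.1, 2.08, 1.47], [-0.19, 2.6, 1.41]]
-75 1.8 [[-0.26, 1.79, 1.04], [-0.59, 2.22, 0.9], [-1.19, 2.56, 0.44]]
-75 2.1 [[-0.26, 1.5, 1.12], [-0.5, 1.96, 1.08], [-0.86, 2.4, 0.86]]
```

Run:
```python
from h import *
o=get_obs();q=o['qpos'];R0=R.from_rotvec(o['orientation'])
for yaw in (-120,-150,-170,-190):
  for S in (1.7,2.0):
    out=[]
    for ph in (-30,-60,-90):
      T=R0*R.from_rotvec([0,0,np.radians(yaw)])*R.from_rotvec([0,np.radians(ph),0])
      w=(R.from_euler('ZY',[q[0],S]).inv()*T).as_euler('ZYZ'); w[2]-=np.pi/2; w=(w+np.pi)%(2*np.pi)-np.pi; out.append(w.round(2).tolist())
    print(yaw,S,out)
```

```text
-120 1.7 [[-0.51, 1.57, 0.28], [-1.01, 1.71, 0.25], [-1.54, 1.82, 0.14]]
-120 2.0 [[-0.52, 1.31, 0.43], [-1.0, 1.55, 0.5], [-1.46, 1.8, 0.45]]
-150 1.7 [[-0.52, 1.31, -0.17], [-1.06, 1.27, -0.02], [-1.61, 1.3, 0.14]]
-150 2.0 [[-0.58, 1.06, 0.0], [-1.17, 1.13, 0.27], [-1.69, 1.32, 0.45]]
-170 1.7 [[-0.46, 1.15, -0.49], [-1.03, 0.97, -0.21], [-1.67, 0.95, 0.17]]
-170 2.0 [[-0.55, 0.89, -0.32], [-1.24, 0.84, 0.14], [-1.87, 1.01, 0.52]]
-190 1.7 [[-0.34, 1.01, -0.85], [-0.89, 0.68, -0.48], [-1.77, 0.61, 0.24]]
-190 2.0 [[-0.43, 0.74, -0.71], [-1.27, 0.54, -0.01], [-2.13, 0.73, 0.69]]
```

```bash
python3 -m jog '{"translation":[[0,0,0],[0,0,0],[0,0,0],[0,0,0],[0,0,0]],"delta_rot":[[0,0,-0.15],[0,0,-0.3],[0,0,-0.45],[0,0,-0.6],[0,0,-0.7]],"hand":[-1,-1,-1,-1,-1]}'; python3 -m jog '{"translation":[[0,0,0],[0,0,0],[0,0,0],[0,0,0],[0,0,0]],"delta_rot":[[0,0,-0.15],[0,0,-0.3],[0,0,-0.45],[0,0,-0.6],[0,0,-0.61]],"hand":[-1,-1,-1,-1,-1]}';  python3 -c "
from h import *
T=R.from_rotvec(get_obs()['orientation']).as_matrix();print(T.round(2))
go((500,-180,360),T)"
```

```text
t: 13.3
ee_pos: [564.5, -196.3, 352.9]
orientation: [-3.071, 0.659, 0.005]
ft_force: [-0.2, 0.6, -1.5]
width: 33.8
t: 13.8
ee_pos: [564.6, -196.3, 353.1]
orientation: [-3.127, -0.288, 0.004]
ft_force: [-0.2, 0.2, -1.5]
width: 33.6
[[ 0.98  0.18 -0.  ]
 [ 0.18 -0.98  0.  ]
 [-0.   -0.   -1.  ]]
t 13.8 at [ 564.6 -196.3  353.1] q [-0.35  0.26  1.55  0.    1.33  1.03] w 33.6 F [-0.2  0.2 -1.5]
translation [-60.6 -27.9  -6.7] delta_rot [0. 0. 0.]
```

```bash
python3 -m jog '{"translation":[[-30,-10,-10],[-60,-25,-20],[-60,-25,-20],[-60,-25,-20],[-60,-25,-20]],"delta_rot":[[0,-0.13,0],[0,-0.26,0],[0,-0.39,0],[0,-0.52,0],[0,-0.6,0]],"hand":[-1,-1,-1,-1,-1]}';python3 -m jog '{"translation":[[0,0,0],[0,0,0],[0,0,0],[0,0,0],[0,0,0]],"delta_rot":[[0,-0.13,0],[0,-0.26,0],[0,-0.39,0],[0,-0.52,0],[0,-0.6,0]],"hand":[-1,-1,-1,-1,-1]}';  python3 -c "
from h import *
T=R.from_rotvec(get_obs()['orientation']).as_matrix();print(T.round(2))
go((500,-180,360),T)"
```

```text
t: 14.3
ee_pos: [502.1, -182.5, 373.6]
orientation: [2.936, 0.263, -0.917]
ft_force: [-0.9, 0.6, -1.6]
width: 33.6
t: 14.8
ee_pos: [502.0, -182.6, 372.5]
orientation: [2.493, 0.225, -1.72]
ft_force: [-0.7, 0.6, -0.4]
width: 33.4
[[ 0.35  0.18 -0.92]
 [ 0.06 -0.98 -0.17]
 [-0.93  0.   -0.36]]
t 14.8 at [ 502.  -182.6  372.5] q [-0.18  0.73  1.22 -0.47  2.32  1.11] w 33.4 F [-0.7  0.6 -0.4]
translation [11.1 -3.   5.8] delta_rot [0. 0. 0.]
```

```bash
python3 -m jog '{"translation":[[0,0,0],[0,0,0],[0,0,0],[0,0,0],[0,0,0]],"delta_rot":[[0,-0.1,0],[0,-0.2,0],[0,-0.3,0],[0,-0.36,0],[0,-0.36,0]],"hand":[-1,-1,-1,-1,-1]}';python3 -m jog '{"translation":[[0,0,0],[0,0,0],[0,0,0],[0,0,0],[0,0,0]],"delta_rot":[[0,0,0],[0,0,0],[0,0,0],[0,0,0],[0,0,0]],"hand":[-1,-1,-1,-1,-1]}';  python3 -c "
from h import *
o=get_obs();T=R.from_rotvec(o['orientation']).as_matrix();print(T.round(2), o['qvel'].round(3))
go((500,-180,360),T)
s=optics.get_image('scene')[:,:,::-1];t=optics.get_image('top')[:,:,::-1]
u,v=proj('scene',o['ee_pos']).astype(int);a,b=proj('top',o['ee_pos']).astype(int);print(u,v,a,b)
f=lambda im,x,y:cv2.resize(im[max(y-40,0):y+40,x-40:x+40],(400,400),interpolation=cv2.INTER_CUBIC)
cv2.imwrite('pics/c8.png',np.hstack([f(s,u,v),f(t,a,b)]))"
```

```text
t: 15.3
ee_pos: [501.4, -183.0, 371.9]
orientation: [2.131, 0.194, -2.121]
ft_force: [-0.3, -0.5, -1.1]
width: 33.5
t: 15.8
ee_pos: [501.8, -183.0, 375.5]
orientation: [2.139, 0.194, -2.113]
ft_force: [-0.1, 0.6, -1.6]
width: 33.8
[[ 0.01  0.18 -0.98]
 [ 0.   -0.98 -0.18]
 [-1.    0.   -0.01]] [ 0.     0.005  0.002  0.001  0.002 -0.001]
t 15.8 at [ 501.8 -183.   375.5] q [-0.17  0.86  1.21 -0.64  2.53  1.02] w 33.8 F [-0.1  0.6 -1.6]
translation [15.4 -3.3  1.4] delta_rot [0. 0. 0.]
329 181 388 230
```

View pics/c8.png

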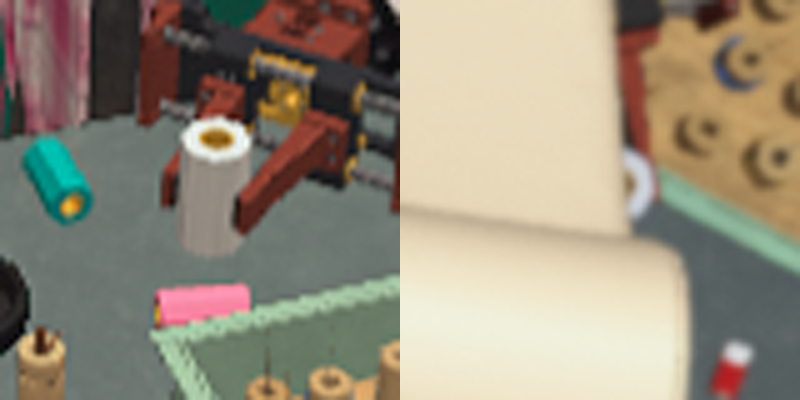

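The spacer stands upright in the fingers, its mouth facing up at (215,138) in the scene crop. This is the tool's -x side, the end that went deep, and the arm is at rest.

```bash
python3 -c "
from workcell import ctrl; print(ctrl.close_job())"
```

```text
the job is handed in; nothing more can be done
None
```

The job is handed in at about 16 s, with the spacer held upright and its deep hole facing up. No verdict was reported.

- **First end:** it stopped on the pin after about 33 mm of travel with 23 N. The picture put the pin tip about 5 mm inside, which fits the shallow dimple.
- **Other end:** it slid on freely and bottomed at about 50 mm of travel with 17 N, roughly 22 mm deep. I then drew it off, raised it and tilted it so this end faces up.
- **Last checks:** the hole's axis is within about 1° of vertical, and the tool point is at z ≈ 375 mm. The grip width is 33.8 mm, joint speeds are near zero, and the spacer is well clear of the gauge. The last picture shows it upright with its mouth on top.
- **Disagreements:**
  - The two cameras differed by about 5 mm sideways on the pin tip, and put it at 109 mm high instead of the stated 105 mm. I used a compromise position and corrected it by feel.
  - The tin's lid measured 16 mm high instead of 23 mm.
- **Not measured or re-checked:**
  - The scene camera could not see the spacer on the bench, so its height there came from the text. The 33.7 mm grip width agreed with its size.
  - I did not re-measure the bystanders afterwards; the arm showed no contact with them.

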